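# Heft the sample tins and pack the heaviest at the bottom

### The arm

A 6-joint arm with a two-finger parallel gripper is mounted at the origin on the work surface. World frame = base frame: x ahead of the robot, y to its left, z up, the work surface at z = 0. Lengths are in mm, angles in rad, forces in N, time in s.
With the tool pointing down it reaches from about 400 to 925 mm from the base axis. Payload 12.5 kg.
Tool frame: the origin (TCP) lies on the front face of the gripper's body, between the roots of the fingers; the fingertips stand 78 mm ahead of it and the grasp point (between the pads) lies 59 mm ahead of it (env.nose_length is the distance from the TCP to the fingertips, in mm); z points along the fingers, y is the line along which they close (so a half turn about z gives the same grasp; the last joint's range is limited). The gripper opens to 95 mm and grips with 3 to 60 N. Pads are 20 mm wide; open, the fingers measure 119 mm over their backs; the gripper's body (75 mm by 180 mm) begins 59 mm behind the grasp point.
Start: joints at [-0.106, 0.491, 1.559, -0, 1.092, -0.106], TCP at [625.01, 0.022, 292.261] pointing down, gripper open.
Joint ranges: [-3.1, 3.1], [-0.84, 2.19], [0.05, 2.79], [-1.13, 4.28], [0.06, 2.93], [-2.69, 2.69]. Speed limits (rad/s): [2.22, 2.22, 2.79, 3.14, 3.14, 3.14].

### API

Orientations are given as [roll, pitch, yaw] about the fixed x, y, z axes, in that order (R = Rz(yaw) Ry(pitch) Rx(roll)).
In Python, from cell import env gives the robot as it stands.
- The arm moves only by the tool jog_arm, never from a script. Its argument "motion" is a list of rows, each a list of 7 numbers: the turn, a rotation vector about the tool's x, y, z in degrees, then the shift along the tool's x, y, z in mm, then the finger opening in mm, from 0 to 95.1. In form: [[wx, wy, wz, x, y, z, hand], ...]. A call has 1 to 10 rows; each row shifts and turns the commanded pose from where the row before left it, along the tool's axes as they then stand; what a row does not reach is not made up. A row lasts 1/8 s, in which the tool goes at most 62.5 mm and 10.7 degrees, less where a joint would pass 70% of its speed; a pose out of reach is approached as far as the arm can. A call is refused whole if a number of a shift passes 62.5 or a number of a turn 10.7, either way. A call with a gripper value outside its range is refused whole. The fingers move at their own pace and stop on an object; the grip force is fixed at half the most. Time passes only in rows, so rows that do not move let the fingers close. It gives the time, the measured TCP pose, the force, the opening and the grip force at its end, in the units of the state.
- env.state(): the state, without advancing time (a new reading comes with each control period).
- env.read_camera(name): name is "scene" or "side" or "wrist"; returns a dict with "color" (480x640x3 uint8, red, green, blue), "z_map" (480x640 float32, mm along the optical axis (not along the pixel's ray), 0 where there is no reading), "camera_matrix" (3x3 intrinsics, pixels), "world_to_cam" (4x4, takes a point from world to camera coordinates). Camera axes: x right, y up, looking along -z (the intrinsics and any distortion apply to the point x, -y, -z); pixel columns grow to the right and rows downward; lengths in mm; the calibration is good to about 2 mm. A picture is of the moment at which its call begins.
- env.job_done(): hands the job in; it is judged then, once.
Trained networks look in the newest picture that a camera, given by its name, has taken for a name from the list of things; names that differ only in an ending like _2 or _b are one class to them, and where a whole thing is asked for, a point or a joint stands for the part that bears it (a point fixed in the world has none). Each returns a list of dicts, best first, with "score" (0 to 1); they miss things now and then, are a little off and sometimes report something else, mostly with a low value. They report only what shows in the picture. A call takes as long as a camera call. They do not tell look-alikes from the thing itself.
- env.recognise(camera, thing): "location" ([column, row] in pixels, amid what is visible of it).
The state is a dict: "t": time; "joints": joint angles; "qvel": joint speeds; "tau": joint torques, N m; "eef_pos": TCP position; "tcp_rot": TCP orientation; "ft_force": force on the tool from outside, world axes, zero at the start; "moment": the same for the moment, N m; "opening": opening from 0.0 (shut) to 1.0 (fully open); "grip_force": force on a finger pad.
Only numpy, scipy, OpenCV 4.12 (cv2) and the standard library are available. Lean on these libraries where they do the work, as an engineer would, in place of code of your own. Each camera call takes 0.05 s, during which the arm holds its last target. There are 200 camera calls.

### The job

The three identical metal sample tins hold different metals: heft them to judge their weight, then pack them as one upright, neatly centred stack in the round carrier tray, the heaviest first at the bottom, the next on it and the lightest on top. Set each one down before you let go, without dropping or tipping any over, and leave the other things on the bench where they are.

Things in the scene. Friction and masses are not known exactly. Their poses are not given: they have to be found in the camera images.
- canister_a: one of three outwardly identical closed upright metal tins, 56 mm in diameter, 52 mm tall, flat bottom and flat lid, bright lid with a dark seam near the top; origin at the centre of its underside, z up. Inside, unseen, lies a loose solid metal sample (about 1 mm of play). The whole tin weighs between 0.2 and 0.95 kg; any two of the tins differ by at least 0.2 kg, and which is heavy cannot be seen and differs from run to run
- canister_b: one of three outwardly identical closed upright metal tins, 56 mm in diameter, 52 mm tall, flat bottom and flat lid, bright lid with a dark seam near the top; origin at the centre of its underside, z up. Inside, unseen, lies a loose solid metal sample (about 1 mm of play). The whole tin weighs between 0.2 and 0.95 kg; any two of the tins differ by at least 0.2 kg, and which is heavy cannot be seen and differs from run to run
- canister_c: one of three outwardly identical closed upright metal tins, 56 mm in diameter, 52 mm tall, flat bottom and flat lid, bright lid with a dark seam near the top; origin at the centre of its underside, z up. Inside, unseen, lies a loose solid metal sample (about 1 mm of play). The whole tin weighs between 0.2 and 0.95 kg; any two of the tins differ by at least 0.2 kg, and which is heavy cannot be seen and differs from run to run
- carrier: low round carrier tray, fixed to the bench: dark iron base disc 92 mm in diameter and 6 mm high, on it a round open cup 74 mm outside and 68 mm inside diameter, rim 20 mm above the bench; origin at the centre of its underside on the bench
- carrier_floor (a point): centre of the flat inner floor of the carrier's cup, 10 mm above the bench; the lowest tin stands here with 6 mm of room all round
- bung: cork bung, 34 mm wide, 30 mm tall (a bystander, to be left where it is); origin at the centre of its underside
- vial: small amber glass vial with black cap, 28 mm wide, 55 mm tall (a bystander, to be left where it is); origin at the centre of its underside
- crucible: white porcelain crucible, 40 mm wide, 32 mm tall (a bystander, to be left where it is); origin at the centre of its underside
- spatula: spatula with wooden handle, 150 mm long, lying flat (a bystander, to be left where it is); origin on it, x along its length
- dish: white porcelain dish, 80 mm wide, 22 mm tall (a bystander, to be left where it is); origin at the centre of its underside
- boss_clamp: steel boss-head clamp, 50 mm long, with two short screws, lying flat (a bystander, to be left where it is); origin at the centre of its underside
Not all that is in view belongs to the job. What is shaped like the canister_c but green or red is not meant.

How it is judged (in metres and radians):
On the way, in this order (a step that is already met when the one before it is completed fails the run):
1. the heaviest tin stands alone in the carrier's cup, released (((horizontal distance between canister_a and carrier_floor below 0.012 m and contact force between the fingers and canister_a below 0.2 N and angle between canister_a's own z axis and vertical below 0.06 rad and contact force between canister_a and carrier between 6.7 and 10 N and contact force between canister_a and canister_b below 0.2 N and contact force between canister_a and canister_c below 0.2 N) or (horizontal distance between canister_b and carrier_floor below 0.012 m and contact force between the fingers and canister_b below 0.2 N and angle between canister_b's own z axis and vertical below 0.06 rad and contact force between canister_b and carrier between 6.7 and 10 N and contact force between canister_b and canister_a below 0.2 N and contact force between canister_b and canister_c below 0.2 N) or (horizontal distance between canister_c and carrier_floor below 0.012 m and contact force between the fingers and canister_c below 0.2 N and angle between canister_c's own z axis and vertical below 0.06 rad and contact force between canister_c and carrier between 6.7 and 10 N and contact force between canister_c and canister_a below 0.2 N and contact force between canister_c and canister_b below 0.2 N))), for 0.2 s.
2. the middle-weight tin stands squarely on the heaviest, released (((horizontal distance between canister_b and carrier_floor below 0.012 m and contact force between the fingers and canister_a below 0.2 N and contact force between the fingers and canister_b below 0.2 N and angle between canister_b's own z axis and vertical below 0.06 rad and contact force between canister_a and carrier above 11 N and contact force between canister_a and canister_b between 3.6 and 6.4 N) or (horizontal distance between canister_c and carrier_floor below 0.012 m and contact force between the fingers and canister_a below 0.2 N and contact force between the fingers and canister_c below 0.2 N and angle between canister_c's own z axis and vertical below 0.06 rad and contact force between canister_a and carrier above 11 N and contact force between canister_a and canister_c between 3.6 and 6.4 N) or (horizontal distance between canister_a and carrier_floor below 0.012 m and contact force between the fingers and canister_b below 0.2 N and contact force between the fingers and canister_a below 0.2 N and angle between canister_a's own z axis and vertical below 0.06 rad and contact force between canister_b and carrier above 11 N and contact force between canister_b and canister_a between 3.6 and 6.4 N) or (horizontal distance between canister_c and carrier_floor below 0.012 m and contact force between the fingers and canister_b below 0.2 N and contact force between the fingers and canister_c below 0.2 N and angle between canister_c's own z axis and vertical below 0.06 rad and contact force between canister_b and carrier above 11 N and contact force between canister_b and canister_c between 3.6 and 6.4 N) or (horizontal distance between canister_a and carrier_floor below 0.012 m and contact force between the fingers and canister_c below 0.2 N and contact force between the fingers and canister_a below 0.2 N and angle between canister_a's own z axis and vertical below 0.06 rad and contact force between canister_c and carrier above 11 N and contact force between canister_c and canister_a between 3.6 and 6.4 N) or (horizontal distance between canister_b and carrier_floor below 0.012 m and contact force between the fingers and canister_c below 0.2 N and contact force between the fingers and canister_b below 0.2 N and angle between canister_b's own z axis and vertical below 0.06 rad and contact force between canister_c and carrier above 11 N and contact force between canister_c and canister_b between 3.6 and 6.4 N))), for 0.2 s.
At the end, for the whole second after the job is handed in: The heaviest tin stands on the carrier's floor, the middle one on it and the lightest on top (told by the forces between them), each within 12 mm of the line above the carrier's centre, within 0.06 rad of upright and at rest (horizontal distance between each of canister_a, canister_b, canister_c and carrier_floor below 0.012 m and angle between each of canister_a, canister_b, canister_c's own z axis and vertical below 0.06 rad and linear speed of each of canister_a, canister_b, canister_c below 0.02 m/s and ((contact force between canister_a and carrier above 13 N and contact force between canister_a and canister_b between 5 and 9.1 N and contact force between canister_b and canister_c between 1 and 3.6 N) or (contact force between canister_a and carrier above 13 N and contact force between canister_a and canister_c between 5 and 9.1 N and contact force between canister_c and canister_b between 1 and 3.6 N) or (contact force between canister_b and carrier above 13 N and contact force between canister_b and canister_a between 5 and 9.1 N and contact force between canister_a and canister_c between 1 and 3.6 N) or (contact force between canister_b and carrier above 13 N and contact force between canister_b and canister_c between 5 and 9.1 N and contact force between canister_c and canister_a between 1 and 3.6 N) or (contact force between canister_c and carrier above 13 N and contact force between canister_c and canister_a between 5 and 9.1 N and contact force between canister_a and canister_b between 1 and 3.6 N) or (contact force between canister_c and carrier above 13 N and contact force between canister_c and canister_b between 5 and 9.1 N and contact force between canister_b and canister_a between 1 and 3.6 N))); the robot touches nothing.
It fails at once if a tin is tipped over (more than 0.7 rad) (angle between any of canister_a, canister_b, canister_c's own z axis and vertical above 0.7 rad).
It fails at once if a tin is dropped: it moves faster than 0.5 m/s with no finger touching it (a free fall of over 13 mm) ((contact force between the fingers and canister_a below 0.2 N and linear speed of canister_a above 0.5 m/s) or (contact force between the fingers and canister_b below 0.2 N and linear speed of canister_b above 0.5 m/s) or (contact force between the fingers and canister_c below 0.2 N and linear speed of canister_c above 0.5 m/s)).
It fails at once if a bystander is moved by more than 30 mm (distance of any of bung, vial, crucible, spatula, dish, boss_clamp from where it was at the start of the episode above 0.03 m).
It also fails if it takes over 72 s, if anything falls off the work surface, if the arm or the gripper's body presses on something with over 40 N, if the wrist force passes 120 N, or if a joint passes its speed limit or range.

## Working session

There is one attempt and no reset: what is moved stays moved. The work goes in short steps, Python scripts to look and compute and a tool call to move; the robot and the scene stay as the last step left them, time stands still between calls to the robot, and variables do not carry over. Pictures are saved under pics/ and viewed, at most 10 in all, crops included, and the job is handed in when it is done.

Besides the shell and the picture viewer there is one more tool, called after "Emit:" as name([rows], argument=value, ...), one row to a line, values as JSON. jog_arm: Moves the arm, as the interface text tells. Its arguments: {"type":"object","properties":{"motion":{"type":"array"}},"required":["motion"]}

```bash
mkdir -p pics; ls; cat > h.py <<'E'
import numpy as np, cv2
from cell import env
def world(c,u,v,z=None):
    K=c["camera_matrix"];T=np.linalg.inv(c["world_to_cam"])
    d=c["z_map"][int(v),int(u)]
    r=np.linalg.inv(K)@[u,v,1]; r=np.array([r[0],-r[1],-1])
    if z is None: p=r*d
    else:
        R=T[:3,:3]@r; p=r*((z-T[2,3])/R[2])
    return (T@np.append(p,1))[:3]
def save(c,name): cv2.imwrite("pics/"+name,c["color"][:,:,::-1])
E
python3 - <<'E'
from h import *
print(env.state())
for n in("scene","side"):
    c=env.read_camera(n); save(c,n+".png")
    for t in("canister_a","carrier","bung","vial","crucible","spatula","dish","boss_clamp"):
        for r in env.recognise(n,t):
            u,v=r["location"]; print(n,t,round(r["score"],2),int(u),int(v),world(c,u,v).round())
E
```

```text
pics
{'t': 0.0, 'joints': array([-1.05541345e-01,  4.91549881e-01,  1.55947057e+00,  1.77772402e-05,
        1.09170758e+00, -1.05605791e-01]), 'qvel': array([-8.17952942e-05, -5.92283801e-04,  6.32127756e-04, -2.22796978e-04,
        4.20398192e-04,  1.76308674e-03]), 'tau': array([-9.52334158e-04, -6.12640929e+01, -2.58175153e+01,  6.92750537e-02,
        4.83079045e-02, -1.38641695e-05]), 'eef_pos': array([6.24831171e+02, 8.03488018e-02, 2.91660443e+02]), 'tcp_rot': array([-3.14046526e+00, -1.35358656e-04,  1.57085249e+00]), 'ft_force': array([0.30502462, 1.140735  , 0.01416084]), 'moment': array([ 0.05769508, -0.02184581, -0.02877897]), 'grip_force': 0.0, 'opening': 0.997838527515013}
scene canister_a 0.85 385 142 [485. 366.  53.]
scene canister_a 0.74 136 343 [ 535. -345.   52.]
scene canister_a 0.73 402 116 [449. 464.  52.]
scene canister_a 0.63 401 175 [583. 318.  52.]
scene canister_a 0.49 317 195 [497. 134.  53.]
scene carrier 0.79 240 286 [ 545. -122.   10.]
scene bung 0.79 211 334 [ 602. -229.   28.]
scene vial 0.85 312 284 [658. -21.  50.]
scene crucible 0.83 386 210 [608. 248.   3.]
scene crucible 0.74 213 337 [ 611. -231.   31.]
scene spatula 0.66 313 335 [725. -79.   2.]
scene dish 0.77 411 255 [730. 200.   4.]
scene boss_clamp 0.66 200 394 [ 681. -310.   23.]
side canister_a 0.88 212 160 [434. 461.  52.]
side canister_a 0.83 357 415 [ 526. -365.   52.]
side canister_a 0.81 275 233 [521.  91.  51.]
side canister_a 0.73 366 344 [ 600. -239.   31.]
side canister_a 0.63 269 181 [560. 304.  50.]
side canister_a 0.57 230 181 [464. 354.  40.]
side carrier 0.82 320 311 [ 551. -126.   12.]
side bung 0.55 367 344 [ 601. -239.   32.]
side vial 0.64 345 259 [648. -22.  31.]
side crucible 0.67 297 201 [611. 214.  35.]
side spatula 0.74 386 273 [727. -69.   5.]
side dish 0.65 348 202 [745. 197.   8.]
side boss_clamp 0.86 425 371 [ 675. -319.   24.]
side boss_clamp 0.23 317 313 [ 545. -127.   11.]
```

View pics/scene.png

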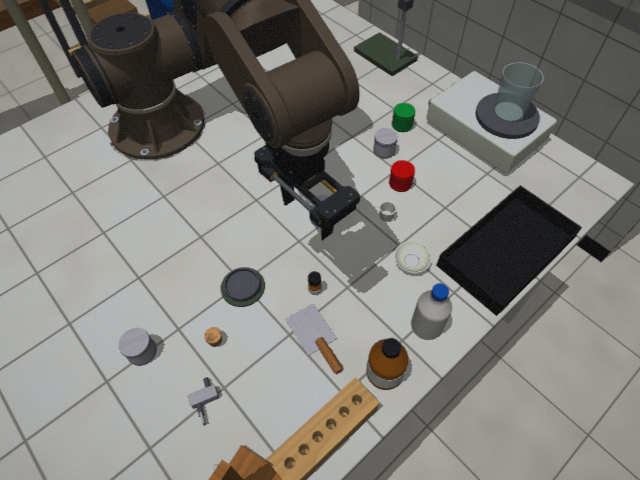

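View pics/side.png

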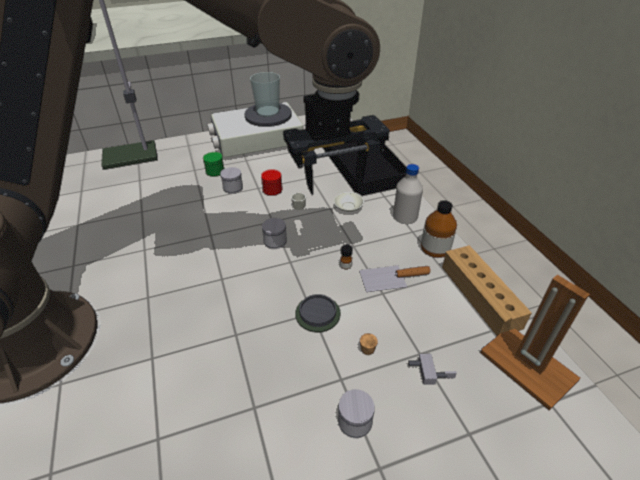

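Scene picture: grey tins at (385,142) and (136,343), and a third hidden behind the gripper that shows in side at (275,233). Look-alikes in scene: green (403,117) and red (402,175), both rejected by colour. Carrier is at (242,286). Next I measure centres by circle-fitting the lids.

```bash
cat >> h.py <<'E'
def cloud(c):
    K=c["camera_matrix"];T=np.linalg.inv(c["world_to_cam"])
    v,u=np.mgrid[:480,:640]; r=np.stack([u,v,np.ones_like(u)],-1)@np.linalg.inv(K).T*c["z_map"][...,None]
    r*=[1,-1,-1]
    P=r@T[:3,:3].T+T[:3,3]; P[c["z_map"]<=0]=1e6; return P
def circ(c,xy,zlo,zhi,rad):
    P=cloud(c); m=(np.hypot(P[...,0]-xy[0],P[...,1]-xy[1])<rad)&(P[...,2]>zlo)&(P[...,2]<zhi)
    q=P[m]; 
    if len(q)<5: return None
    (a,b),R=cv2.minEnclosingCircle(q[:,:2].astype(np.float32))
    return len(q),round(a,1),round(b,1),round(R,1),q[:,2].round(1).mean(),q[:,:2].mean(0).round(1)
E
python3 - <<'E'
from h import *
for n in("scene","side"):
    c=env.read_camera(n)
    for nm,xy in(("A",(475,360)),("B",(530,-355)),("C",(515,95))):
        print(n,nm,circ(c,xy,49,57,50))
    print(n,"carrier",circ(c,(548,-124),14,26,60),circ(c,(548,-124),4,26,70))
c=env.read_camera("scene")["color"]; d=env.read_camera("side")["color"]
f=lambda i,u,v:cv2.resize(i[v-35:v+35,u-35:u+35],(250,250))
cv2.imwrite("pics/crops.png",np.hstack([f(c,385,142),f(c,136,343),f(d,275,233)])[:,:,::-1])
E
```

```text
scene A (294, 468.4, 380.9, 29.9, np.float64(53.75578231292517), array([469.6, 379.8]))
scene B (689, 527.9, -346.1, 29.2, np.float64(52.81567489114659), array([ 528.6, -347.8]))
scene C (61, 509.4, 123.4, 21.5, np.float64(53.76065573770492), array([506.1, 125.6]))
scene carrier (272, 545.3, -115.9, 40.1, np.float64(19.053676470588233), array([ 544.1, -119.3])) (1416, 548.6, -125.6, 68.8, np.float64(11.370127118644067), array([ 547.5, -121.3]))
side A (210, 471.3, 378.3, 29.7, np.float64(53.63285714285715), array([470.6, 376. ]))
side B (993, 530.1, -349.3, 28.6, np.float64(53.51137965760323), array([ 529.8, -351. ]))
side C (302, 523.7, 119.9, 28.8, np.float64(53.69966887417218), array([522.5, 117.3]))
side carrier (312, 547.3, -121.3, 38.2, np.float64(19.080128205128204), array([ 546.9, -121.3])) (1390, 545.0, -122.8, 68.7, np.float64(11.99539568345324), array([ 545.3, -125.8]))
```

View pics/crops.png

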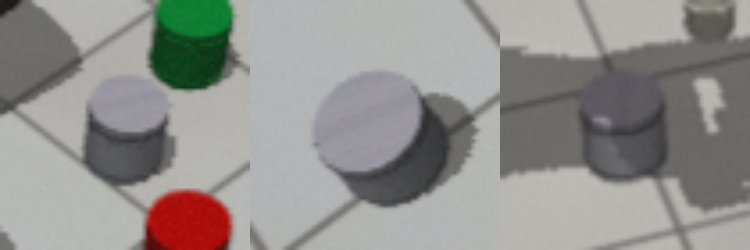

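The crops show three grey tins with bright lids and a dark seam: A (470,379), B (529,-348), C (523,119) mm. The green and red look-alikes are excluded. I go to C first, hovering so the wrist camera can refine the position.

Emit:
jog_arm([
  [0, 0, 0, 40, -34, 20, 95],
  [0, 0, 0, 40, -34, 20, 95],
  [0, 0, 0, 39, -34, 20, 95],
  [0, 0, 0, 0, 0, 0, 95],
  [0, 0, 0, 0, 0, 0, 95],
])

```text
t: 1.72
eef_pos: [523.6, 119.0, 232.7]
tcp_rot: [3.14, -0.0, 1.571]
ft_force: [-0.2, -0.8, 1.0]
opening: 0.998
grip_force: 0.0
```

```bash
python3 - <<'E'
from h import *
c=env.read_camera("wrist"); save(c,"w1.png"); print(circ(c,(523,119),49,57,45), env.state()["eef_pos"], env.state()["ft_force"])
for n in("scene","side"):
    c=env.read_camera(n); print(n,circ(c,(523,119),49,57,45),circ(c,(548,-122),14,26,60))
    K=c["camera_matrix"]
print(circ(env.read_camera("wrist"),(548,-122),14,26,60))
E
```

```text
(3128, 522.6, 121.0, 27.9, np.float64(51.18577365728901), array([522.5, 121.8])) [523.8758199  118.6298203  232.72546888] [ 0.4925512  -0.37078241  0.35426313]
scene (407, 520.9, 122.6, 28.9, np.float64(53.39877149877151), array([522.3, 122.1])) (271, 544.1, -117.7, 38.4, np.float64(19.149077490774907), array([ 544.8, -118.9]))
side (312, 523.8, 121.1, 29.3, np.float64(53.406089743589746), array([523.1, 119. ])) (302, 546.9, -121.3, 37.9, np.float64(19.332119205298014), array([ 545.7, -122.8]))
(183, 545.8, -92.4, 23.1, np.float64(17.183060109289617), array([546.1, -86.8]))
```

Emit:
jog_arm([
  [0, 0, 0, 2, -1, 40, 95],
  [0, 0, 0, 0, 0, 50, 95],
  [0, 0, 0, 0, 0, 35, 95],
  [0, 0, 0, 0, 0, 13, 95],
  [0, 0, 0, 0, 0, 0, 50],
  [0, 0, 0, 0, 0, 0, 50],
  [0, 0, 0, 0, 0, 0, 50],
  [0, 0, 0, 0, 0, 0, 50],
])

```text
t: 2.92
eef_pos: [522.2, 121.1, 95.0]
tcp_rot: [3.14, -0.0, 1.571]
ft_force: [0.2, -0.5, 0.4]
opening: 0.635
grip_force: 0.0
```

Emit:
jog_arm([
  [0, 0, 0, 0, 0, 0, 50],
  [0, 0, 0, 0, 0, 0, 50],
  [0, 0, 0, 0, 0, 0, 50],
  [0, 0, 0, 0, 0, -10, 50],
  [0, 0, 0, 0, 0, -20, 50],
  [0, 0, 0, 0, 0, 0, 50],
  [0, 0, 0, 0, 0, 0, 50],
  [0, 0, 0, 0, 0, 0, 50],
  [0, 0, 0, 0, 0, 0, 50],
])

```text
t: 4.05
eef_pos: [521.9, 121.0, 123.8]
tcp_rot: [-3.141, 0.0, 1.571]
ft_force: [-0.6, 0.2, -4.6]
opening: 0.594
grip_force: 30.0
```

```bash
cat > f.py <<'E'
from h import *
f=[]
for i in range(6): env.read_camera("side"); f.append(env.state()["ft_force"])
s=env.state(); print(np.mean(f,0),np.std(f,0),s["opening"]*95.1,s["grip_force"],s["eef_pos"])
E
python3 f.py
```

```text
[ 0.13813842  0.17377961 -4.69435573] [0.53587288 0.44625748 0.5732788 ] 56.545725090105336 29.998887442052364 [522.02225451 121.02020036 124.193668  ]
```

C weighs about 4.7 N, so it is the middle tin. I set it back down and go to A.

Emit:
jog_arm([
  [0, 0, 0, 0, 0, 15, 50],
  [0, 0, 0, 0, 0, 10, 50],
  [0, 0, 0, 0, 0, 4, 50],
  [0, 0, 0, 0, 0, 0.8, 50],
  [0, 0, 0, 0, 0, 0, 50],
  [0, 0, 0, 0, 0, 0, 95],
  [0, 0, 0, 0, 0, 0, 95],
  [0, 0, 0, 0, 0, 0, 95],
  [0, 0, 0, 0, 0, 0, 95],
  [0, 0, 0, 0, 0, 0, 95],
])

```text
t: 5.6
eef_pos: [522.1, 121.0, 94.4]
tcp_rot: [3.141, 0.0, 1.571]
ft_force: [0.5, 0.1, -0.7]
opening: 0.989
grip_force: 0.0
```

Emit:
jog_arm([
  [0, 0, 0, 0, 0, 0, 95],
  [0, 0, 0, 0, 0, -20, 95],
  [0, 0, 0, 0, 0, -50, 95],
  [0, 0, 0, 0, 0, -50, 95],
  [0, 0, 0, 50, -10, -20, 95],
  [0, 0, 0, 55, -10, 0, 95],
  [0, 0, 0, 55, -10, 0, 95],
  [0, 0, 0, 55, -10, 0, 95],
  [0, 0, 0, 43, -12, 0, 95],
  [0, 0, 0, 0, 0, 0, 95],
])

```text
t: 6.85
eef_pos: [468.8, 381.4, 234.1]
tcp_rot: [-3.142, -0.0, 1.574]
ft_force: [0.8, -0.1, -0.5]
opening: 1.001
grip_force: 0.0
```

```bash
python3 - <<'E'
from h import *
c=env.read_camera("wrist"); print(circ(c,(470,379),49,57,45), env.state()["eef_pos"])
c=env.read_camera("side"); print(circ(c,(522,121),49,57,45))
E
```

```text
(3073, 469.9, 379.2, 28.0, np.float64(51.16742596810934), array([470., 380.])) [469.30280402 379.93774173 234.09922018]
(312, 522.1, 120.1, 29.9, np.float64(53.62564102564103), array([522.1, 118.5]))
```

Emit:
jog_arm([
  [0, 0, 0, 0, 1, 40, 95],
  [0, 0, 0, 0, 0, 50, 95],
  [0, 0, 0, 0, 0, 36, 95],
  [0, 0, 0, 0, 0, 13, 95],
  [0, 0, 0, 0, 0, 0, 50],
  [0, 0, 0, 0, 0, 0, 50],
  [0, 0, 0, 0, 0, 0, 50],
  [0, 0, 0, 0, 0, 0, 50],
  [0, 0, 0, 0, 0, 0, 50],
  [0, 0, 0, 0, 0, 0, 50],
])

```text
t: 8.2
eef_pos: [470.7, 379.1, 96.1]
tcp_rot: [-3.141, 0.0, 1.571]
ft_force: [-3.4, 0.0, 6.4]
opening: 0.59
grip_force: 30.0
```

Emit:
jog_arm([
  [0, 0, 0, 0, 0, 0, 50],
  [0, 0, 0, 0, 0, -10, 50],
  [0, 0, 0, 0, 0, -20, 50],
  [0, 0, 0, 0, 0, 0, 50],
  [0, 0, 0, 0, 0, 0, 50],
  [0, 0, 0, 0, 0, 0, 50],
  [0, 0, 0, 0, 0, 0, 50],
])

```text
t: 9.07
eef_pos: [470.9, 378.9, 124.9]
tcp_rot: [-3.141, 0.001, 1.571]
ft_force: [0.0, 0.0, -9.2]
opening: 0.589
grip_force: 30.0
```

```bash
python3 f.py
```

```text
[-0.16879226  0.01435309 -8.28966701] [0.51887397 0.28307147 0.37968118] 55.89574328584353 29.995795022696257 [471.02104726 378.9801454  125.38164426]
```

A weighs about 8.3 N, so it is the heaviest, which makes B the lightest. I carry A to the carrier.

Emit:
jog_arm([
  [0, 0, 0, 0, 0, -25, 50],
  [0, 0, 0, -10, 2, -40, 50],
  [0, 0, 0, -30, 4, -30, 50],
  [0, 0, 0, -45, 8, -10, 50],
  [0, 0, 0, -55, 9, 0, 50],
  [0, 0, 0, -60, 9, 0, 50],
  [0, 0, 0, -60, 9, 0, 50],
  [0, 0, 0, -60, 9, 0, 50],
  [0, 0, 0, -60, 9, 0, 50],
  [0, 0, 0, -50, 8, 0, 50],
])

```text
t: 10.62
eef_pos: [538.0, -53.3, 230.7]
tcp_rot: [3.141, 0.0, 1.57]
ft_force: [1.3, 1.2, -9.2]
opening: 0.585
grip_force: 30.0
```

Emit:
jog_arm([
  [0, 0, 0, -40, 5, 0, 50],
  [0, 0, 0, -22, 3, 0, 50],
  [0, 0, 0, -8, 0, 0, 50],
  [0, 0, 0, 0, 0, 0, 50],
  [0, 0, 0, 0, 0, 0, 50],
  [0, 0, 0, 0, 0, 0, 50],
])

```text
t: 11.38
eef_pos: [546.0, -120.1, 230.5]
tcp_rot: [3.141, -0.0, 1.572]
ft_force: [-0.1, -0.3, -8.7]
opening: 0.592
grip_force: 30.0
```

```bash
python3 - <<'E'
from h import *
c=env.read_camera("wrist"); save(c,"w2.png"); print(circ(c,(546,-120),15,24,50),circ(c,(546,-120),3,24,70),env.state()["eef_pos"],env.state()["ft_force"],env.state()["tcp_rot"])
for n in ("scene","side"):
  c=env.read_camera(n); print(circ(c,(546,-120),15,24,50))
E
```

```text
(547, 545.9, -121.0, 36.9, np.float64(18.7782449725777), array([ 545.5, -106. ])) (4847, 546.0, -121.2, 45.9, np.float64(9.015143387662471), array([ 545.8, -108.7])) [ 546.01130331 -120.17243526  230.50153882] [-0.63931944 -0.76740105 -8.0367223 ] [ 3.14155564e+00 -1.32153133e-04  1.57180668e+00]
(223, 544.5, -118.5, 38.2, np.float64(19.8237668161435), array([ 544.1, -120.4]))
(262, 547.3, -120.9, 37.9, np.float64(19.874045801526716), array([ 546.1, -122.2]))
```

View pics/w2.png

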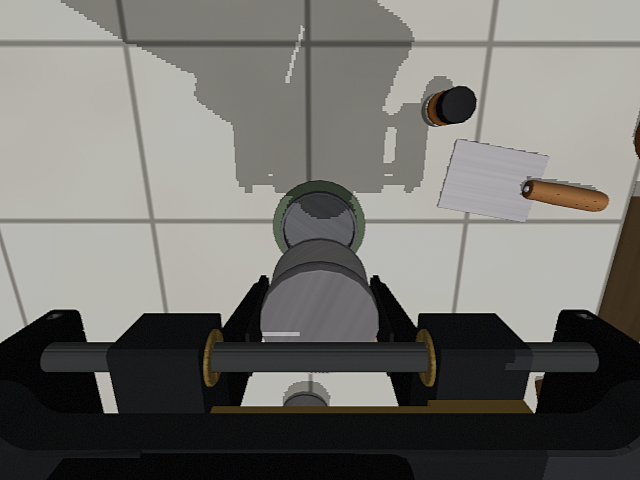

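The wrist picture shows the tin held squarely at (320,310), above the carrier cup at (318,220), whose centre is (546,-121). I lower it gently.

Emit:
jog_arm([
  [0, 0, 0, -1, 0, 20, 50],
  [0, 0, 0, 0, 0, 35, 50],
  [0, 0, 0, 0, 0, 30, 50],
  [0, 0, 0, 0, 0, 20, 50],
  [0, 0, 0, 0, 0, 10, 50],
  [0, 0, 0, 0, 0, 5, 50],
  [0, 0, 0, 0, 0, 0, 50],
  [0, 0, 0, 0, 0, 0, 50],
])

```text
t: 12.52
eef_pos: [546.3, -122.0, 111.1]
tcp_rot: [3.14, 0.0, 1.571]
ft_force: [0.2, -0.3, -9.1]
opening: 0.589
grip_force: 30.0
```

Emit:
jog_arm([
  [0, 0, 0, 0, 0, 2, 50],
  [0, 0, 0, 0, 0, 1.5, 50],
  [0, 0, 0, 0, 0, 0.5, 50],
  [0, 0, 0, 0, 0, 0, 50],
])

```text
t: 13.02
eef_pos: [546.0, -122.0, 106.4]
tcp_rot: [-3.142, -0.0, 1.571]
ft_force: [-0.4, 0.8, -9.1]
opening: 0.589
grip_force: 30.0
```

Emit:
jog_arm([
  [0, 0, 0, 1, 0, 0.5, 50],
  [0, 0, 0, 0, 0, 0.5, 50],
  [0, 0, 0, 0, 0, 0, 50],
])

```text
t: 13.4
eef_pos: [546.2, -121.1, 106.1]
tcp_rot: [3.141, 0.0, 1.571]
ft_force: [-1.8, -1.0, 3.6]
opening: 0.589
grip_force: 30.0
```

Emit:
jog_arm([
  [0, 0, 0, 0, 0, 0, 95],
  [0, 0, 0, 0, 0, 0, 95],
  [0, 0, 0, 0, 0, 0, 95],
  [0, 0, 0, 0, 0, 0, 95],
  [0, 0, 0, 0, 0, 0, 95],
  [0, 0, 0, 0, 0, 0, 95],
  [0, 0, 0, 0, 0, -20, 95],
  [0, 0, 0, 0, 0, -50, 95],
  [0, 0, 0, 0, 0, -50, 95],
  [0, 0, 0, 0, 0, -10, 95],
])

```text
t: 14.65
eef_pos: [546.7, -121.2, 238.5]
tcp_rot: [3.137, 0.002, 1.571]
ft_force: [-0.0, 0.0, 0.1]
opening: 1.0
grip_force: 0.0
```

```bash
python3 - <<'E'
from h import *
c=env.read_camera("wrist"); print(circ(c,(546,-121),58,67,50),circ(c,(546,-120),15,24,50),env.state()["eef_pos"])
c=env.read_camera("side"); print(circ(c,(546,-121),58,67,50))
E
```

```text
(3223, 546.5, -121.2, 28.0, np.float64(61.157368910952535), array([ 546.5, -120.2])) (625, 545.8, -121.0, 36.8, np.float64(18.764640000000004), array([ 545.4, -103.1])) [ 546.47600314 -121.09779727  237.98888449]
(542, 547.1, -121.2, 28.7, np.float64(63.382287822878226), array([ 546.7, -123. ]))
```

Emit:
jog_arm([
  [0, 0, 0, 40, -4, 0, 95],
  [0, 0, 0, 55, -6, 0, 95],
  [0, 0, 0, 55, -6, 0, 95],
  [0, 0, 0, 55, -6, 0, 95],
  [0, 0, 0, 36, -2, 0, 95],
  [0, 0, 0, 0, 0, 0, 95],
  [0, 0, 0, 0, 0, 0, 95],
])

```text
t: 15.62
eef_pos: [521.8, 119.6, 234.3]
tcp_rot: [-3.14, 0.0, 1.571]
ft_force: [-0.4, 0.1, -0.2]
opening: 0.998
grip_force: 0.0
```

```bash
python3 - <<'E'
from h import *
c=env.read_camera("wrist"); print(circ(c,(522,121),49,57,45),env.state()["eef_pos"])
E
```

```text
(3094, 521.5, 121.0, 28.0, np.float64(51.15775694893342), array([521.7, 121.7])) [521.94506508 119.23888698 234.5661756 ]
```

Emit:
jog_arm([
  [0, 0, 0, 2, 0, 40, 95],
  [0, 0, 0, 0, 0, 50, 95],
  [0, 0, 0, 0, 0, 35, 95],
  [0, 0, 0, 0, 0, 13, 95],
  [0, 0, 0, 0, 0, 0, 50],
  [0, 0, 0, 0, 0, 0, 50],
  [0, 0, 0, 0, 0, 0, 50],
  [0, 0, 0, 0, 0, 0, 50],
  [0, 0, 0, 0, 0, 0, 50],
  [0, 0, 0, 0, 0, 0, 50],
])

```text
t: 16.92
eef_pos: [522.0, 122.1, 98.1]
tcp_rot: [3.141, -0.0, 1.571]
ft_force: [-1.7, -0.1, 6.1]
opening: 0.593
grip_force: 30.0
```

Emit:
jog_arm([
  [0, 0, 0, 0, 0, 0, 50],
  [0, 0, 0, 0, 0, -15, 50],
  [0, 0, 0, 0, 0, -40, 50],
  [0, 0, 0, 0, 0, -50, 50],
  [0, 0, 0, -10, 1, -40, 50],
  [0, 0, 0, -30, 3, -10, 50],
  [0, 0, 0, -45, 5, 0, 50],
  [0, 0, 0, -50, 5, 0, 50],
  [0, 0, 0, -45, 5, 0, 50],
  [0, 0, 0, -35, 4, 0, 50],
])

```text
t: 18.18
eef_pos: [544.7, -94.7, 253.0]
tcp_rot: [-3.142, 0.0, 1.57]
ft_force: [0.5, -0.4, -4.7]
opening: 0.592
grip_force: 30.0
```

Emit:
jog_arm([
  [0, 0, 0, -20, 1, 0, 50],
  [0, 0, 0, -7, 0, 0, 50],
  [0, 0, 0, 0, 0, 0, 50],
  [0, 0, 0, 0, 0, 0, 50],
  [0, 0, 0, 0, 0, 0, 50],
])

```text
t: 18.8
eef_pos: [546.0, -119.2, 252.5]
tcp_rot: [3.142, -0.0, 1.572]
ft_force: [0.4, 0.2, -3.6]
opening: 0.59
grip_force: 30.0
```

```bash
python3 f.py
```

```text
[ 0.32433414 -0.03037088 -5.13459499] [0.17450721 0.21061786 0.33546942] 56.61310721681554 29.99876193702221 [ 546.02482414 -119.86629903  252.44476759]
```

Emit:
jog_arm([
  [0, 0, 0, -0.5, 0.5, 15, 50],
  [0, 0, 0, 0, 0, 30, 50],
  [0, 0, 0, 0, 0, 25, 50],
  [0, 0, 0, 0, 0, 12, 50],
  [0, 0, 0, 0, 0, 5, 50],
  [0, 0, 0, 0, 0, 2, 50],
  [0, 0, 0, 0, 0, 1.5, 50],
  [0, 0, 0, 0, 0, 0, 50],
  [0, 0, 0, 0, 0, 0, 50],
])

```text
t: 20.23
eef_pos: [546.6, -120.5, 162.3]
tcp_rot: [3.141, 0.0, 1.571]
ft_force: [-0.3, -0.3, -5.0]
opening: 0.593
grip_force: 30.0
```

Emit:
jog_arm([
  [0, 0, 0, 0, 0, 1, 50],
  [0, 0, 0, 0, 0, 0, 50],
  [0, 0, 0, 0, 0, 0, 50],
])

```text
t: 20.6
eef_pos: [546.5, -120.5, 161.0]
tcp_rot: [3.142, 0.0, 1.571]
ft_force: [-0.2, -0.1, -5.3]
opening: 0.589
grip_force: 30.0
```

Emit:
jog_arm([
  [0, 0, 0, 0, 0, 0.5, 50],
  [0, 0, 0, 0, 0, 0.3, 50],
  [0, 0, 0, 0, 0, 0, 50],
])

```text
t: 20.98
eef_pos: [546.5, -120.5, 160.1]
tcp_rot: [3.142, -0.0, 1.571]
ft_force: [0.3, -1.1, -5.3]
opening: 0.593
grip_force: 30.0
```

Emit:
jog_arm([
  [0, 0, 0, 0, 0, 0.4, 50],
  [0, 0, 0, 0, 0, 0, 50],
])

```text
t: 21.22
eef_pos: [546.5, -120.5, 160.1]
tcp_rot: [3.141, 0.0, 1.571]
ft_force: [-2.1, 0.7, 0.8]
opening: 0.594
grip_force: 30.0
```

Emit:
jog_arm([
  [0, 0, 0, 0, 0, 0.4, 50],
  [0, 0, 0, 0, 0, 0, 50],
])

```text
t: 21.48
eef_pos: [546.5, -120.5, 160.0]
tcp_rot: [3.141, 0.0, 1.571]
ft_force: [-2.9, 0.8, 8.2]
opening: 0.593
grip_force: 30.0
```

Emit:
jog_arm([
  [0, 0, 0, 0, 0, -0.5, 50],
  [0, 0, 0, 0, 0, 0, 95],
  [0, 0, 0, 0, 0, 0, 95],
  [0, 0, 0, 0, 0, 0, 95],
  [0, 0, 0, 0, 0, 0, 95],
  [0, 0, 0, 0, 0, 0, 95],
  [0, 0, 0, 0, 0, 0, 95],
  [0, 0, 0, 0, 0, -20, 95],
  [0, 0, 0, 0, 0, -50, 95],
  [0, 0, 0, 0, 0, -50, 95],
])

```text
t: 22.72
eef_pos: [546.4, -120.4, 281.1]
tcp_rot: [-3.141, -0.0, 1.571]
ft_force: [-0.6, -1.1, 0.6]
opening: 0.999
grip_force: 0.0
```

```bash
python3 - <<'E'
from h import *
c=env.read_camera("wrist"); print(circ(c,(546,-121),108,120,50),env.state()["eef_pos"])
c=env.read_camera("side"); print(circ(c,(546,-121),108,120,50))
E
```

```text
(3441, 547.0, -121.9, 28.2, np.float64(113.1144434757338), array([ 546.8, -120.6])) [ 547.77916819 -120.83424819  287.5722983 ]
(590, 547.9, -121.9, 29.6, np.float64(115.15745762711863), array([ 546.5, -124.7]))
```

Emit:
jog_arm([
  [0, 0, 0, -35, -2, 0, 95],
  [0, 0, 0, -55, -4, 0, 95],
  [0, 0, 0, -55, -4, 0, 95],
  [0, 0, 0, -50, -4, 15, 95],
  [0, 0, 0, -32, -3, 20, 95],
  [0, 0, 0, 0, 0, 10, 95],
  [0, 0, 0, 0, 0, 0, 95],
  [0, 0, 0, 0, 0, 0, 95],
])

```text
t: 23.82
eef_pos: [529.9, -346.5, 235.4]
tcp_rot: [3.141, 0.0, 1.572]
ft_force: [-0.1, 0.7, 0.5]
opening: 1.001
grip_force: 0.0
```

```bash
python3 - <<'E'
from h import *
c=env.read_camera("wrist"); print(circ(c,(529,-348),48,57,45),env.state()["eef_pos"])
E
```

```text
(3045, 529.6, -350.2, 27.9, np.float64(51.138489326765196), array([ 529.6, -349.2])) [ 529.97554757 -346.53821412  235.61097688]
```

Stack of two is centred to within 1 mm. Now B, which I grasp, heft and carry.

Emit:
jog_arm([
  [0, 0, 0, -3.5, 0, 40, 95],
  [0, 0, 0, 0, 0, 50, 95],
  [0, 0, 0, 0, 0, 35, 95],
  [0, 0, 0, 0, 0, 13, 95],
  [0, 0, 0, 0, 0, 0, 50],
  [0, 0, 0, 0, 0, 0, 50],
  [0, 0, 0, 0, 0, 0, 50],
  [0, 0, 0, 0, 0, 0, 50],
  [0, 0, 0, 0, 0, 0, 50],
  [0, 0, 0, 0, 0, 0, 50],
])

```text
t: 25.12
eef_pos: [529.6, -351.1, 97.5]
tcp_rot: [3.141, 0.0, 1.571]
ft_force: [-1.0, 0.5, 6.1]
opening: 0.592
grip_force: 30.0
```

Emit:
jog_arm([
  [0, 0, 0, 0, 0, 0, 50],
  [0, 0, 0, 0, 0, -15, 50],
  [0, 0, 0, 0, 0, -40, 50],
  [0, 0, 0, 0, 0, -50, 50],
  [0, 0, 0, 0, 0, -55, 50],
  [0, 0, 0, 0, 0, -40, 50],
  [0, 0, 0, 10, 1, -10, 50],
  [0, 0, 0, 30, 3, 0, 50],
  [0, 0, 0, 0, 0, 0, 50],
  [0, 0, 0, 0, 0, 0, 50],
])

```text
t: 26.38
eef_pos: [533.4, -310.7, 306.0]
tcp_rot: [-3.14, -0.001, 1.571]
ft_force: [0.4, 0.0, -1.6]
opening: 0.594
grip_force: 30.0
```

```bash
python3 f.py
```

```text
[ 0.17412609  0.63583908 -2.62268733] [0.80953631 0.3211316  0.25496652] 56.39327418788288 29.999569170176983 [ 533.41184845 -311.33566189  306.56699943]
```

Emit:
jog_arm([
  [0, 0, 0, 15, 1, 0, 50],
  [0, 0, 0, 35, 2.5, 0, 50],
  [0, 0, 0, 45, 3, 0, 50],
  [0, 0, 0, 45, 3, 0, 50],
  [0, 0, 0, 30, 2.5, 0, 50],
  [0, 0, 0, 15, 1, 0, 50],
  [0, 0, 0, 4, 0, 0, 50],
  [0, 0, 0, 0, 0, 0, 50],
  [0, 0, 0, 0, 0, 0, 50],
  [0, 0, 0, 0, 0, 0, 50],
])

```text
t: 27.92
eef_pos: [546.5, -122.6, 306.7]
tcp_rot: [-3.142, -0.0, 1.57]
ft_force: [0.1, -0.4, -2.2]
opening: 0.592
grip_force: 30.0
```

Descend 95 mm in total, to z ≈ 211.5, taking the last part slowly.

Emit:
jog_arm([
  [0, 0, 0, 0.5, 0, 15, 50],
  [0, 0, 0, 0, 0, 30, 50],
  [0, 0, 0, 0, 0, 25, 50],
  [0, 0, 0, 0, 0, 14, 50],
  [0, 0, 0, 0, 0, 6, 50],
  [0, 0, 0, 0, 0, 2, 50],
  [0, 0, 0, 0, 0, 1, 50],
  [0, 0, 0, 0, 0, 0, 50],
  [0, 0, 0, 0, 0, 0, 50],
])

```text
t: 29.05
eef_pos: [546.6, -121.5, 214.2]
tcp_rot: [3.141, 0.0, 1.571]
ft_force: [0.2, -0.0, -3.3]
opening: 0.589
grip_force: 30.0
```

Emit:
jog_arm([
  [0, 0, 0, 0, 0, 0.5, 50],
  [0, 0, 0, 0, 0, 0.3, 50],
  [0, 0, 0, 0, 0, 0, 50],
])

```text
t: 29.42
eef_pos: [546.5, -121.5, 213.0]
tcp_rot: [3.142, 0.0, 1.571]
ft_force: [-0.2, -0.1, -3.0]
opening: 0.593
grip_force: 30.0
```

Emit:
jog_arm([
  [0, 0, 0, 0, 0, 0.5, 50],
  [0, 0, 0, 0, 0, 0.5, 50],
  [0, 0, 0, 0, 0, 0, 50],
])

```text
t: 29.8
eef_pos: [546.5, -121.5, 212.0]
tcp_rot: [-3.142, -0.0, 1.571]
ft_force: [0.7, 0.6, -2.1]
opening: 0.589
grip_force: 30.0
```

Emit:
jog_arm([
  [0, 0, 0, 0, 0, 0.5, 50],
  [0, 0, 0, 0, 0, 0, 50],
])

```text
t: 30.05
eef_pos: [546.5, -121.5, 211.5]
tcp_rot: [3.142, 0.0, 1.571]
ft_force: [0.2, -0.5, -1.8]
opening: 0.591
grip_force: 30.0
```

Emit:
jog_arm([
  [0, 0, 0, 0, 0, 0.4, 50],
  [0, 0, 0, 0, 0, 0, 50],
])

```text
t: 30.3
eef_pos: [546.5, -121.5, 211.5]
tcp_rot: [3.141, 0.0, 1.571]
ft_force: [-1.0, 0.2, 3.1]
opening: 0.589
grip_force: 30.0
```

Emit:
jog_arm([
  [0, 0, 0, 0, 0, 0.3, 50],
  [0, 0, 0, 0, 0, 0, 50],
])

```text
t: 30.55
eef_pos: [546.6, -121.5, 211.4]
tcp_rot: [3.141, 0.0, 1.571]
ft_force: [-2.4, 0.6, 6.4]
opening: 0.59
grip_force: 30.0
```

Contact made; release and rise.

Emit:
jog_arm([
  [0, 0, 0, 0, 0, -0.3, 50],
  [0, 0, 0, 0, 0, 0, 95],
  [0, 0, 0, 0, 0, 0, 95],
  [0, 0, 0, 0, 0, 0, 95],
  [0, 0, 0, 0, 0, 0, 95],
  [0, 0, 0, 0, 0, 0, 95],
  [0, 0, 0, 0, 0, 0, 95],
  [0, 0, 0, 0, 0, -20, 95],
  [0, 0, 0, 0, 0, -50, 95],
  [0, 0, 0, 0, 0, -50, 95],
])

```text
t: 31.8
eef_pos: [546.3, -121.4, 332.4]
tcp_rot: [-3.141, -0.0, 1.571]
ft_force: [0.8, -0.1, 0.8]
opening: 0.996
grip_force: 0.0
```

Emit:
jog_arm([
  [0, 0, 0, 0, 0, 0, 95],
  [0, 0, 0, 0, 0, 0, 95],
  [0, 0, 0, 0, 0, 0, 95],
])

```text
t: 32.17
eef_pos: [546.2, -121.4, 329.8]
tcp_rot: [-3.139, -0.001, 1.571]
ft_force: [-0.4, 0.3, -0.4]
opening: 0.999
grip_force: 0.0
```

```bash
python3 - <<'E'
from h import *
c=env.read_camera("wrist"); print(circ(c,(546,-121),158,172,50),env.state()["eef_pos"],env.state()["ft_force"])
c=env.read_camera("side"); print(circ(c,(546,-121),158,172,50)); save(c,"end.png")
E
```

```text
(3571, 547.0, -120.4, 28.4, np.float64(165.04488938672642), array([ 546.8, -119.1])) [ 546.30221256 -121.43280912  329.84500787] [ 0.38705716  0.31826877 -0.12711986]
(643, 547.0, -120.4, 29.1, np.float64(166.79999999999998), array([ 546.2, -124.4]))
```

View pics/end.png

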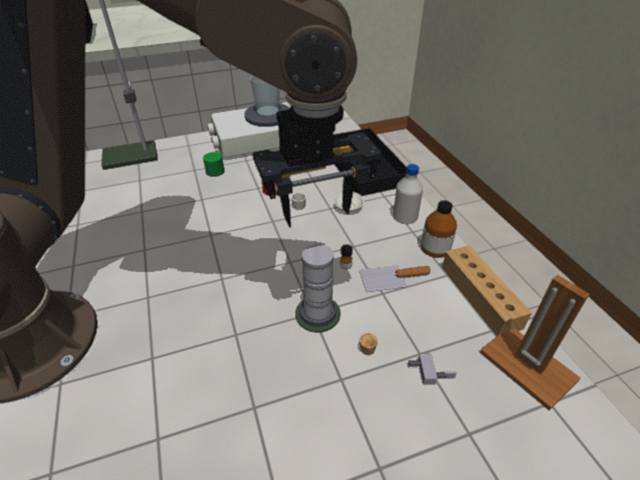

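The stack of three stands straight in the carrier, from (318,315) up to (318,255), clear of the gripper. The bystanders are where they were.

```bash
python3 -c "
from cell import env
print(env.job_done())"
```

```text
the job is handed in; nothing more can be done
None
```

I stacked the three tins in the carrier by weight: about 8.3 N at the bottom, 4.9 N in the middle and 2.6 N on top. All three are within about 1.5 mm of the carrier's centre, the bystanders look undisturbed, and I handed the job in at about 32 s; no verdict came back.

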